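# Free the milled block from the slide vise and put it in its case tray

### The arm

A 7-joint arm with a two-finger parallel gripper is mounted at the origin on the work surface. World frame = base frame: x ahead of the robot, y to its left, z up, the work surface at z = 0. Lengths are in m, angles in degrees, forces in N, time in s.
With the tool pointing down it reaches from about 0.4 to 0.875 m from the base axis. Payload 4.4 kg.
Tool frame: the origin (TCP) lies at the very end of the fingers, on their centre line; the grasp point (between the pads) lies 19 mm behind it; z points along the fingers, y is the direction in which the jaws open and shut (so a half turn about z gives the same grasp; the last joint's range is limited). The gripper opens to 85 mm and grips with 20 to 120 N. Pads are 22 mm wide; open, the fingers measure 114 mm over their backs; the gripper's body (76 mm by 85 mm) begins 54 mm behind the grasp point. The pads swing forward as they close: fully open they stand 13 mm farther back than shut.
Start: joints at [60.802, 36.005, 2.206, 86.941, -1.547, 57.084, -1.146], TCP at [0.279, -0.587, 0.2] pointing down, gripper open.
Joint ranges: [-175.42, 175.42], [-21.48, 121.26], [-71.46, 75.88], [10.55, 141.38], [-63.04, 243.04], [13.31, 113.54], [-168.57, 168.57]. Speed limits (degrees/s): [147.25, 147.25, 180, 180, 180, 180, 180].

### API

Orientations are given as a 3x3 rotation matrix whose columns are the frame's x, y, z axes.
In Python, from cell import bot gives the robot as it stands.
- The arm moves only by the tool drive_tool, never from a script. Its argument "plan" is a list of rows, each an object of numbers: "dx", "dy", "dz": the shift along the tool's x, y, z in m; "roll": the turn about the tool's z in rad; "grip": the gripper's target within -1 to 1 (fully open at 1, half-way at 0, shut at -1). In form: [{"dx": .., "dy": .., "dz": .., "roll": .., "grip": ..}, ...]. A call has exactly 8 rows; each row shifts and turns the commanded pose from where the row before left it, along the tool's axes as they then stand; what a row does not reach is not made up. A row lasts 1/8 s, in which the tool goes at most 62.5 mm and 10.7 degrees, less where a joint would pass 70% of its speed; a pose out of reach is approached as far as the arm can. A call is refused whole if a number of a shift passes 0.0625 or a number of a turn 0.188, either way. A call with a gripper value outside its range is refused whole. The fingers move at their own pace and stop on an object; "force" is the grip in N (left out, the last holds). Time passes only in rows, so rows that do not move let the fingers close, or fill a call up. It gives the time, the measured TCP pose, the force and the opening at its end, in the units of the state.
- bot.get_obs(): the state, without advancing time (a new reading comes with each control period).
- bot.capture(name): name is "side" or "top" or "wrist"; returns a dict with "image" (384x512x3 uint8, red, green, blue), "depth" (384x512 float32, m along the optical axis (not along the pixel's ray), 0 where there is no reading), "K" (3x3 intrinsics, pixels), "distortion" ([k1, k2, p1, p2, k3] as OpenCV has them; the pictures are not rectified), "R" (3x3) and "t" (3): a world point X has camera coordinates R X + t; the wrist camera has in their place "tool_from_camera" (4x4, takes a point from camera to tool coordinates, whose origin is the TCP and whose axes are the flange's). Camera axes: x right, y down, z forward; pixel columns grow to the right and rows downward; lengths in m; the calibration is good to about 2 mm. A picture is of the moment at which its call begins: read the wrist's pose just before it.
- bot.job_done(): hands the job in, once; it reports no verdict.
Trained networks look in a picture, given as the dict that the camera call returned (one of the last four; its "shot" number tells which), for a name from the list of things; names that differ only in an ending like _2 or _b are one class to them, and where a whole thing is asked for, a point or a joint stands for the part that bears it (a point fixed in the world has none). Each returns a list of dicts, best first, with "p" (0 to 1); they miss things now and then, are a little off and sometimes report something else, mostly with a low value. They report only what shows in the picture. A call takes as long as a camera call.
- bot.find_in(name, picture): "bbox" ([left, top, right, bottom] as shares, 0 to 1, of the picture: columns of its width, rows of its height, round what is visible of it).
- bot.landmark_of(name, picture): "position" ([column, row] as shares, 0 to 1, of the picture: columns of its width, rows of its height: a listed point, or the origin of a listed thing).
The state is a dict: "clock": time; "joint_positions": joint angles; "dq": joint speeds; "joint_efforts": joint torques, N m; "eef_pos": TCP position; "tool_rot": TCP orientation; "contact_force": force on the tool from outside, world axes, zero at the start; "torque": the same for the moment, N m; "finger_gap": opening from 0.0 (shut) to 1.0 (fully open).
Only numpy, scipy, OpenCV 4.12 (cv2) and the standard library are available. Lean on these libraries where they do the work, as an engineer would, in place of code of your own. Each camera call takes 0.05 s, during which the arm holds its last target. There are 200 camera calls.

### The job

The milled dental block is done. Slide the vise's moving jaw fully open (the red paddle on it is there to be pushed) while the block stays seated, then lift the block out and set it down gently, standing upright on its foot, on the floor of the empty yellow case tray. Leave the jaw open, and do not disturb the orange tray, the white disc lying in it or the two jars.

Things in the scene. Friction and masses are not known exactly. Their poses are not given: they have to be found in the camera images.
- vise: Quick-slide vise fixed to the bench: grey base 260 x 110 x 20 mm, blue jaws. Origin on the bench under the centre of the block's seat. Its +x is the direction in which the jaw opens, y runs along the jaws, z up; base x -75 to +185 mm, y -55 to +55 mm. The seat (top of the base) is 20 mm above the bench. The fixed jaw spans x -71 to -26 mm, its top 45 mm above the bench.
- jaw (a joint): Slide of the moving blue jaw along the vise's +x, m: 0 closed, 0.050 fully open at the stop; about 4 N of friction, stays where left. Closed, the jaw spans x 26 to 126 mm, 100 mm wide, top 45 mm above the bench; a steel lip along its top edge reaches 8 mm over the block's foot (to x = 18 mm) and holds it down until the jaw is open.
- push_paddle (a point): Middle of the face to push (it looks towards the block) of the red upright paddle on the moving jaw; moves with the jaw. Paddle 10 mm thick, 60 mm wide along the vise's y, from the jaw's top (45 mm above the bench) to 110 mm; this point is 85 mm above the bench and, closed, at vise x = 115 mm. 100 mm of free space lies between it and the block's body, above the jaw.
- block_center (a point): Centre of the ivory block (0.2-0.4 kg), 35 mm above its underside; y along its length, z up, axes as the vise's at the start. Foot 50 (x) x 100 (y) x 14 mm; body 30 (x) x 90 (y) mm, 14 to 59 mm above the underside, to be grasped across its 30 mm; six white crowns on top, to 70 mm. Starts on the vise's seat between the jaws, up to 8 mm off the middle along y.
- yellow_tray: Empty yellow open tray, loose, 0.5 kg, 170 (x) x 140 (y) x 28 mm, walls and floor 4 mm. Origin at the centre of its underside, z up. Left or right of the vise.
- orange_tray: Orange tray of the same shape and size on the other side, holding the white disc: leave alone.
- disc: White ceramic disc, 98 mm across, 16 mm thick, lying in the orange tray; origin at the centre of its underside: leave alone.
- white_jar: White closed jar with a blue label, 70 mm across, 85 mm tall, standing beyond the vise; origin at the centre of its underside: leave alone.
- blue_jar: Blue closed jar with a yellow label, 60 mm across, 75 mm tall, standing beyond the vise; origin at the centre of its underside: leave alone.

How it is judged (in metres and radians):
On the way, in this order (a step that is already met when the one before it is completed fails the run):
1. the jaw is pushed open (more than 40 of its 50 mm) while the block still stands on the seat (value of joint jaw above 0.04 m and z of block_center in the frame of vise below 0.065 m and angle between block_center's own z axis and vertical below 0.2 rad), for 0.2 s.
2. the block is lifted clear of the vise (its underside more than 20 mm above the seat) (z of block_center in the frame of vise above 0.075 m and value of joint jaw above 0.04 m), for 0.1 s.
At the end, for the whole second after the job is handed in: The block stands at rest, upright (within 0.1 rad), its foot flat on the yellow tray's floor (height within 5 mm; centre within 60 mm of the tray's middle along its x, 45 mm along its y), the tray level on the bench, and the vise jaw still open by more than 40 mm (value of joint jaw above 0.04 m and x of block_center in the frame of yellow_tray between -0.06 and 0.06 m and y of block_center in the frame of yellow_tray between -0.045 and 0.045 m and z of block_center in the frame of yellow_tray between 0.034 and 0.043 m and angle between each of block_center, yellow_tray's own z axis and vertical below 0.1 rad and linear speed of block below 0.02 m/s and height (world z) of yellow_tray below 0.01 m); the robot touches nothing.
It fails at once if the block falls free (faster than 0.5 m/s with no finger touching it) (linear speed of block above 0.5 m/s and contact force between the fingers and block below 0.2 N).
It fails at once if the orange tray, the disc or a jar is moved by more than 20 mm or a jar is tipped (distance of any of orange_tray, disc, white_jar, blue_jar from where it was at the start of the episode above 0.02 m or angle between any of white_jar, blue_jar's own z axis and vertical above 0.4 rad).
It also fails if it takes over 54 s, if anything falls off the work surface, if the arm or the gripper's body presses on something with over 40 N, if the wrist force passes 120 N, or if a joint passes its speed limit or range.

## Working session

There is one attempt and no reset: what is moved stays moved. The work goes in short steps, Python scripts to look and compute and a tool call to move; the robot and the scene stay as the last step left them, time stands still between calls to the robot, and variables do not carry over. Pictures are saved under pics/ and viewed, about 8 in all and at most 12, crops included, and the job is handed in when it is done.

Besides the shell and the picture viewer there is one more tool, called after "Emit:" by a JSON object that holds its "op" and its "data", one argument or row to a line. drive_tool: Moves the arm, as the interface text tells. Its arguments: {"type":"object","properties":{"plan":{"type":"array"},"force":{"type":"number"}},"required":["plan"]}

```bash
mkdir -p pics; cat > h.py <<'E'
import numpy as np, cv2
from cell import bot
def ray(c,px):
    u=cv2.undistortPoints(np.array([[px]],float),np.array(c["K"]),np.array(c["distortion"]))[0,0]
    return np.array([u[0],u[1],1.])
def pose(c,o=None):
    if "R" in c: R=np.array(c["R"]);t=np.array(c["t"]).ravel();return R.T,-R.T@t
    T=np.array(c["tool_from_camera"]);R=np.array(o["tool_rot"]).reshape(3,3)
    return R@T[:3,:3],R@T[:3,3]+np.array(o["eef_pos"])
def atz(c,px,z,o=None):
    A,b=pose(c,o);d=A@ray(c,px);return b+d*(z-b[2])/d[2]
def cloud(c,o=None):
    A,b=pose(c,o);h,w=c["depth"].shape
    v,u=np.mgrid[:h,:w];p=np.stack([u.ravel(),v.ravel()],1).astype(float)[:,None]
    n=cv2.undistortPoints(p,np.array(c["K"]),np.array(c["distortion"]))[:,0]
    P=np.c_[n,np.ones(len(n))]*c["depth"].reshape(-1,1)
    W=P@A.T+b;W[c["depth"].ravel()<=0]=np.nan;return W.reshape(h,w,3)
def save(c,n): cv2.imwrite("pics/"+n+".png",c["image"][:,:,::-1])
E
python3 - <<'E'
from h import *
np.set_printoptions(precision=4,suppress=True)
o=bot.get_obs();print(o)
H={"vise":0.0,"push_paddle":.085,"block_center":.055,"yellow_tray":0,"orange_tray":0,"white_jar":0,"blue_jar":0,"disc":.004}
ims=[]
for n in("top","side"):
    c=bot.capture(n);save(c,n);ims.append(c["image"])
    for k,z in H.items():
        for r in bot.landmark_of(k,c)[:2]:
            px=np.array(r["position"])*[512,384];print(n,k,round(r["p"],2),px,atz(c,px,z))
cv2.imwrite("pics/both.png",np.vstack([cv2.resize(i,(400,300)) for i in ims])[:,:,::-1])
E
```

```text
{'clock': 0.0, 'joint_positions': array([60.8019, 36.0561,  2.202 , 86.9962, -1.5463, 57.0858, -1.1465]), 'dq': array([ 0.0354,  0.0831,  0.0891, -0.0521,  0.0541,  0.0288, -0.0594]), 'joint_efforts': array([ -0.0012, -56.3415,   1.2258, -19.3451,   0.011 ,   0.0103,
         0.    ]), 'eef_pos': array([ 0.2788, -0.5864,  0.1992]), 'tool_rot': array([[ 0.9031,  0.4294, -0.0008],
       [ 0.4294, -0.9031,  0.0017],
       [-0.    , -0.0019, -1.    ]]), 'contact_force': array([0.2362, 0.0896, 0.2321]), 'torque': array([ 0.0143, -0.0049, -0.0442]), 'finger_gap': 0.9980127221090666}
top vise 0.88 [243.9168 255.8976] [0.4695 0.0192 0.    ]
top push_paddle 0.86 [222.1056 197.4144] [0.5871 0.0476 0.085 ]
top block_center 0.56 [247.5008 254.5152] [0.4678 0.0113 0.055 ]
top block_center 0.47 [382.5152 229.9008] [ 0.4796 -0.2768  0.055 ]
top yellow_tray 0.91 [112.7936 285.696 ] [0.4423 0.3116 0.    ]
top yellow_tray 0.22 [138.7008 175.488 ] [0.6846 0.2383 0.    ]
top orange_tray 0.84 [381.9008 227.0976] [ 0.4906 -0.298   0.    ]
top white_jar 0.57 [370.5856 137.5104] [ 0.706  -0.3181  0.    ]
top blue_jar 0.66 [140.3904 174.4128] [0.6867 0.2341 0.    ]
top disc 0.75 [380.7232 239.5008] [ 0.4633 -0.2879  0.004 ]
side vise 0.78 [209.8176 210.816 ] [0.4705 0.0155 0.    ]
side vise 0.42 [199.3216 146.496 ] [0.4575 0.3097 0.    ]
side push_paddle 0.77 [252.416  172.4928] [0.5814 0.039  0.085 ]
side block_center 0.6 [206.592  193.4976] [0.4678 0.0158 0.055 ]
side yellow_tray 0.84 [198.5024 147.9936] [0.4547 0.302  0.    ]
side yellow_tray 0.3 [350.6176 312.4992] [ 0.7151 -0.3177  0.    ]
side orange_tray 0.68 [227.584  318.2976] [ 0.4848 -0.2931  0.    ]
side blue_jar 0.97 [280.4224 149.9904] [0.6918 0.2479 0.    ]
```

View pics/both.png

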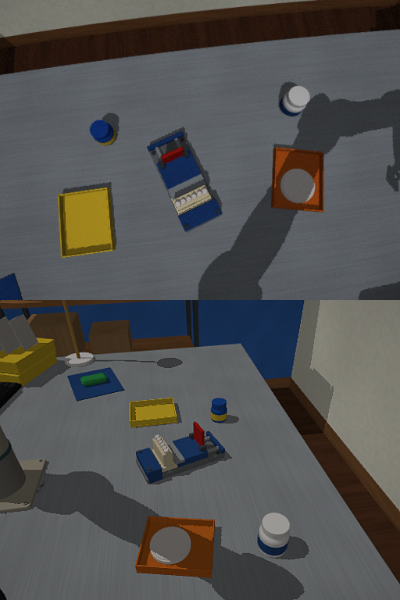

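```bash
python3 - <<'E'
from h import *
np.set_printoptions(precision=4,suppress=True)
c=bot.capture("top");W=cloud(c);hsv=cv2.cvtColor(c["image"],cv2.COLOR_RGB2HSV)
X,Y,Z=[W[...,i] for i in range(3)]
def rect(m,n):
    P=W[m][:,:2].astype(np.float32)
    if len(P)<10: print(n,len(P));return
    (cx,cy),s,a=cv2.minAreaRect(P*1000);print(n,len(P),"c",cx,cy,"size",s,"ang",a,"med",np.median(W[m],0))
reg=(X>.3)&(X<.75)&(abs(Y)<.15)
h,s,v=[hsv[...,i].astype(int) for i in range(3)]
red=((h<8)|(h>172))&(s>120)
rect(reg&red&(Z>.1),"paddle top");rect(reg&red,"paddle")
rect(reg&(h>95)&(h<130)&(s>90)&(Z>.035)&(Z<.052),"blue jaws")
rect(reg&(Z>.062)&(Z<.1)&~red&(X<.53),"block body+crowns")
rect(reg&(Z>.013)&(Z<.1),"vise+")
rect((h>20)&(h<35)&(s>110)&(Y>.15)&(Y<.45)&(X<.62),"ytray")
E
```

```text
paddle top 170 c 586.8386840820312 50.71287536621094 size (10.4099702835083, 58.658241271972656) ang 18.817493438720703 med [0.5862 0.0508 0.1087]
paddle 331 c 597.4813232421875 55.36477279663086 size (34.10370635986328, 60.52473831176758) ang 19.017452239990234 med [0.5843 0.0505 0.1006]
blue jaws 2794 c 526.138916015625 31.132484436035156 size (256.26812744140625, 109.76060485839844) ang 17.653488159179688 med [0.53   0.0259 0.0437]
block body+crowns 700 c 471.1031188964844 16.497589111328125 size (30.277542114257812, 90.32555389404297) ang 18.017147064208984 med [0.4702 0.0169 0.0788]
vise+ 5935 c 524.1993408203125 30.500900268554688 size (260.968505859375, 110.48359680175781) ang 17.778236389160156 med [0.5129 0.0286 0.0435]
ytray 5585 c 448.41595458984375 319.50762939453125 size (176.66062927246094, 155.1353302001953) ang 0.7430418729782104 med [0.4454 0.3168 0.0032]
```

The top view shows the yellow tray on the left (about pixel 85,222 in the resized picture). The vise is in the middle, yawed about 18°, with the block near 192,200 and the red paddle near 175,155. The orange tray with the disc is on the right, and the networks and depth agree. I'll travel above the vise with the gripper shut.

Emit:
{"op": "drive_tool", "data": {
  "plan": [
    {"dx": 0.0323, "dy": -0.028, "dz": 0, "roll": 0, "grip": -1},
    {"dx": 0.0323, "dy": -0.028, "dz": 0, "roll": 0, "grip": -1},
    {"dx": 0.0323, "dy": -0.028, "dz": 0, "roll": 0, "grip": -1},
    {"dx": 0.0323, "dy": -0.028, "dz": 0, "roll": 0, "grip": -1},
    {"dx": 0.0323, "dy": -0.028, "dz": 0, "roll": 0, "grip": -1},
    {"dx": 0.0323, "dy": -0.028, "dz": 0, "roll": 0, "grip": -1},
    {"dx": 0.0323, "dy": -0.028, "dz": 0, "roll": 0, "grip": -1},
    {"dx": 0.0323, "dy": -0.028, "dz": 0, "roll": 0, "grip": -1}
  ],
  "force": 40
}}

```text
clock: 1.95
eef_pos: [0.417, -0.2726, 0.2004]
tool_rot: [[0.903, 0.429, 0.001], [0.429, -0.903, -0.0], [0.001, 0.001, -1.0]]
contact_force: [1.4, 0.2, -0.2]
finger_gap: 0.001
```

Emit:
{"op": "drive_tool", "data": {
  "plan": [
    {"dx": 0.0323, "dy": -0.028, "dz": 0, "roll": 0, "grip": -1},
    {"dx": 0.0323, "dy": -0.028, "dz": 0, "roll": 0, "grip": -1},
    {"dx": 0.0323, "dy": -0.028, "dz": 0, "roll": 0, "grip": -1},
    {"dx": 0.0323, "dy": -0.028, "dz": 0, "roll": 0, "grip": -1},
    {"dx": 0.0323, "dy": -0.028, "dz": 0, "roll": 0, "grip": -1},
    {"dx": 0.0323, "dy": -0.028, "dz": 0, "roll": 0, "grip": -1},
    {"dx": 0.0323, "dy": -0.028, "dz": 0, "roll": 0, "grip": -1},
    {"dx": 0.0323, "dy": -0.028, "dz": 0, "roll": 0, "grip": -1}
  ]
}}

```text
clock: 2.95
eef_pos: [0.5542, 0.0407, 0.2003]
tool_rot: [[0.903, 0.429, 0.001], [0.429, -0.903, -0.0], [0.001, 0.0, -1.0]]
contact_force: [0.6, 0.2, 0.1]
finger_gap: -0.001
```

Emit:
{"op": "drive_tool", "data": {
  "plan": [
    {"dx": 0, "dy": 0, "dz": 0, "roll": -0.18, "grip": -1},
    {"dx": 0, "dy": 0, "dz": 0, "roll": -0.18, "grip": -1},
    {"dx": 0, "dy": 0, "dz": 0, "roll": -0.18, "grip": -1},
    {"dx": 0, "dy": 0, "dz": 0, "roll": -0.18, "grip": -1},
    {"dx": 0, "dy": 0, "dz": 0, "roll": -0.18, "grip": -1},
    {"dx": 0, "dy": 0, "dz": 0, "roll": -0.18, "grip": -1},
    {"dx": 0, "dy": 0, "dz": 0, "roll": -0.18, "grip": -1},
    {"dx": 0, "dy": 0, "dz": 0, "roll": -0.18, "grip": -1}
  ]
}}

```text
clock: 3.95
eef_pos: [0.5536, 0.0394, 0.2003]
tool_rot: [[-0.313, 0.95, 0.0], [0.95, 0.313, -0.0], [-0.0, 0.0, -1.0]]
contact_force: [0.7, 0.0, -0.3]
finger_gap: -0.003
```

```bash
python3 - <<'E'
from h import *
np.set_printoptions(precision=4,suppress=True)
o=bot.get_obs();print(o["clock"],o["eef_pos"],o["tool_rot"],o["joint_positions"],o["finger_gap"])
c=bot.capture("wrist");save(c,"w1")
W=cloud(c,o);X,Y,Z=[W[...,i] for i in range(3)]
hsv=cv2.cvtColor(c["image"],cv2.COLOR_RGB2HSV);h,s,v=[hsv[...,i].astype(int) for i in range(3)]
red=((h<8)|(h>172))&(s>120)
def rect(m,n):
    P=W[m][:,:2].astype(np.float32)
    if len(P)<10: print(n,len(P));return
    (cx,cy),z,a=cv2.minAreaRect(P*1000);print(n,len(P),"c",cx,cy,"size",z,"ang",a,"zmed",np.median(W[m],0)[2])
rect(red&(Z>.1)&(Z<.115),"paddle top");rect((Z>.07)&(Z<.095)&~red&(X<.53),"block")
for k,z in(("push_paddle",.085),("block_center",.055)):
    for r in bot.landmark_of(k,c)[:1]: print(k,r["p"],atz(c,np.array(r["position"])*[512,384],z,o))
E
```

```text
3.95 [0.5536 0.0394 0.2003] [[-0.3134  0.9496  0.0003]
 [ 0.9496  0.3134 -0.0001]
 [-0.0002  0.0003 -1.    ]] [  8.6757  29.5951 -23.498  101.8905  14.5864  51.4975  -2.9694] -0.002904315465847338
paddle top 747 c 587.2879028320312 50.964813232421875 size (10.21840763092041, 58.706398010253906) ang 17.805517196655273 zmed 0.10983890301151183
block 2798 c 471.6280822753906 16.739288330078125 size (31.341087341308594, 89.4781723022461) ang 17.911128997802734 zmed 0.07993439647477515
push_paddle 0.66 [0.5815 0.0497 0.085 ]
block_center 0.62 [0.4691 0.0189 0.055 ]
```

View pics/w1.png

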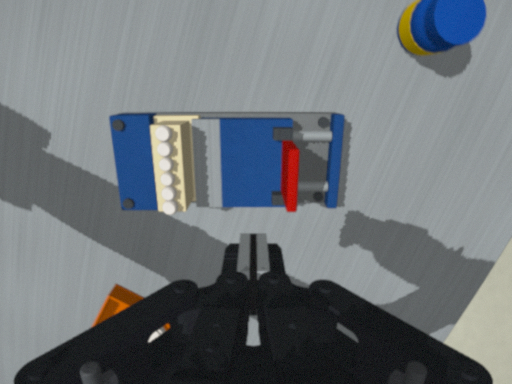

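The wrist view matches the top view: paddle near pixel (291,175), block near (172,165), and the fingers clear above the gap between them. I'll descend and push along tool +y.

Emit:
{"op": "drive_tool", "data": {
  "plan": [
    {"dx": 0, "dy": 0, "dz": 0.0165, "roll": 0, "grip": -1},
    {"dx": 0, "dy": 0, "dz": 0.0165, "roll": 0, "grip": -1},
    {"dx": 0, "dy": 0, "dz": 0.0165, "roll": 0, "grip": -1},
    {"dx": 0, "dy": 0, "dz": 0.0165, "roll": 0, "grip": -1},
    {"dx": 0, "dy": 0, "dz": 0.0165, "roll": 0, "grip": -1},
    {"dx": 0, "dy": 0, "dz": 0.0165, "roll": 0, "grip": -1},
    {"dx": 0, "dy": 0, "dz": 0.0165, "roll": 0, "grip": -1},
    {"dx": 0, "dy": 0, "dz": 0.0165, "roll": 0, "grip": -1}
  ]
}}

```text
clock: 5.1
eef_pos: [0.5536, 0.0395, 0.0671]
tool_rot: [[-0.308, 0.951, 0.0], [0.951, 0.308, 0.0], [0.0, 0.0, -1.0]]
contact_force: [-0.2, 0.3, -0.2]
finger_gap: 0.006
```

Emit:
{"op": "drive_tool", "data": {
  "plan": [
    {"dx": 0, "dy": 0.0075, "dz": 0, "roll": 0, "grip": -1},
    {"dx": 0, "dy": 0.0075, "dz": 0, "roll": 0, "grip": -1},
    {"dx": 0, "dy": 0.0075, "dz": 0, "roll": 0, "grip": -1},
    {"dx": 0, "dy": 0.0075, "dz": 0, "roll": 0, "grip": -1},
    {"dx": 0, "dy": 0.0075, "dz": 0, "roll": 0, "grip": -1},
    {"dx": 0, "dy": 0.0075, "dz": 0, "roll": 0, "grip": -1},
    {"dx": 0, "dy": 0.0075, "dz": 0, "roll": 0, "grip": -1},
    {"dx": 0, "dy": 0.0075, "dz": 0, "roll": 0, "grip": -1}
  ]
}}

```text
clock: 6.1
eef_pos: [0.6113, 0.0581, 0.0683]
tool_rot: [[-0.308, 0.951, 0.0], [0.951, 0.308, 0.0], [-0.0, 0.0, -1.0]]
contact_force: [-3.9, -0.9, 5.2]
finger_gap: 0.002
```

```bash
cat > m.py <<'E'
from h import *
np.set_printoptions(precision=4,suppress=True)
o=bot.get_obs();print(o["clock"],o["eef_pos"],o["contact_force"],o["finger_gap"])
c=bot.capture("top");save(c,"t%.0f"%(o["clock"]*10));W=cloud(c);X,Y,Z=[W[...,i] for i in range(3)]
hsv=cv2.cvtColor(c["image"],cv2.COLOR_RGB2HSV);h,s,v=[hsv[...,i].astype(int) for i in range(3)]
red=((h<8)|(h>172))&(s>120)&(Y>-.15)&(Y<.2)&(Z>.1)&(Z<.116)
P=W[red][:,:2]
if len(P): 
    a=np.radians(17.9);e=np.array([np.cos(a),np.sin(a)])
    q=(P-[.472,.0135])@e; print("paddle n",len(P),"vise x range",np.percentile(q,[2,50,98]),"closed 0.115-0.125")
m=(h>20)&(h<35)&(s>110)&(Y>.2)&(Y<.42)&(X<.6)&(X>.3)
for n,mm in(("rim",m&(Z>.022)&(Z<.04)),("floor",m&(Z<.012))):
    P=W[mm][:,:2].astype(np.float32)
    if len(P)>10:print(n,len(P),cv2.minAreaRect(P*1000))
E
python3 m.py
```

```text
6.1 [0.6113 0.0581 0.0683] [-3.9116 -0.8583  5.2363] 0.0019668260834629727
rim 634 ((447.0393371582031, 312.5586242675781), (170.68040466308594, 141.39320373535156), 1.041263222694397)
floor 4619 ((448.3965148925781, 318.5234375), (176.44110107421875, 153.38633728027344), 0.8010064363479614)
```

Still sliding at about 4 N, so I'll push on gently to the stop.

Emit:
{"op": "drive_tool", "data": {
  "plan": [
    {"dx": 0, "dy": 0.002, "dz": 0, "roll": 0, "grip": -1},
    {"dx": 0, "dy": 0.002, "dz": 0, "roll": 0, "grip": -1},
    {"dx": 0, "dy": 0.002, "dz": 0, "roll": 0, "grip": -1},
    {"dx": 0, "dy": 0.001, "dz": 0, "roll": 0, "grip": -1},
    {"dx": 0, "dy": 0, "dz": 0, "roll": 0, "grip": -1},
    {"dx": 0, "dy": 0, "dz": 0, "roll": 0, "grip": -1},
    {"dx": 0, "dy": 0, "dz": 0, "roll": 0, "grip": -1},
    {"dx": 0, "dy": 0, "dz": 0, "roll": 0, "grip": -1}
  ]
}}

```text
clock: 7.15
eef_pos: [0.6175, 0.0601, 0.0683]
tool_rot: [[-0.308, 0.951, 0.001], [0.951, 0.308, 0.0], [-0.0, 0.001, -1.0]]
contact_force: [-3.9, -1.0, 4.4]
finger_gap: -0.001
```

Emit:
{"op": "drive_tool", "data": {
  "plan": [
    {"dx": 0, "dy": 0.001, "dz": 0, "roll": 0, "grip": -1},
    {"dx": 0, "dy": 0.001, "dz": 0, "roll": 0, "grip": -1},
    {"dx": 0, "dy": 0.001, "dz": 0, "roll": 0, "grip": -1},
    {"dx": 0, "dy": 0.001, "dz": 0, "roll": 0, "grip": -1},
    {"dx": 0, "dy": 0.001, "dz": 0, "roll": 0, "grip": -1},
    {"dx": 0, "dy": 0, "dz": 0, "roll": 0, "grip": -1},
    {"dx": 0, "dy": 0, "dz": 0, "roll": 0, "grip": -1},
    {"dx": 0, "dy": 0, "dz": 0, "roll": 0, "grip": -1}
  ]
}}

```text
clock: 8.15
eef_pos: [0.6177, 0.0602, 0.0682]
tool_rot: [[-0.308, 0.951, -0.008], [0.952, 0.308, -0.003], [-0.0, -0.009, -1.0]]
contact_force: [-12.9, -3.3, 13.7]
finger_gap: -0.003
```

At the stop: the force rose to 13 N with no further travel. Backing off and rising, then I'll check.

Emit:
{"op": "drive_tool", "data": {
  "plan": [
    {"dx": 0, "dy": -0.015, "dz": 0, "roll": 0, "grip": -1},
    {"dx": 0, "dy": -0.02, "dz": 0, "roll": 0, "grip": -1},
    {"dx": 0, "dy": 0, "dz": -0.025, "roll": 0, "grip": -1},
    {"dx": 0, "dy": 0, "dz": -0.03, "roll": 0, "grip": -1},
    {"dx": 0, "dy": 0, "dz": -0.03, "roll": 0, "grip": -1},
    {"dx": 0, "dy": -0.04, "dz": -0.03, "roll": 0, "grip": 1},
    {"dx": 0, "dy": -0.04, "dz": -0.018, "roll": 0, "grip": 1},
    {"dx": 0, "dy": -0.039, "dz": 0, "roll": 0, "grip": 1}
  ]
}}

```text
clock: 9.15
eef_pos: [0.4769, 0.0143, 0.2025]
tool_rot: [[-0.308, 0.951, 0.006], [0.951, 0.308, 0.001], [-0.001, 0.006, -1.0]]
contact_force: [0.3, -0.1, -0.9]
finger_gap: 0.639
```

Emit:
{"op": "drive_tool", "data": {
  "plan": [
    {"dx": 0, "dy": 0, "dz": 0, "roll": 0, "grip": 1},
    {"dx": 0, "dy": 0, "dz": 0, "roll": 0, "grip": 1},
    {"dx": 0, "dy": 0, "dz": 0, "roll": 0, "grip": 1},
    {"dx": 0, "dy": 0, "dz": 0, "roll": 0, "grip": 1},
    {"dx": 0, "dy": 0, "dz": 0, "roll": 0, "grip": 1},
    {"dx": 0, "dy": 0, "dz": 0, "roll": 0, "grip": 1},
    {"dx": 0, "dy": 0, "dz": 0, "roll": 0, "grip": 1},
    {"dx": 0, "dy": 0, "dz": 0, "roll": 0, "grip": 1}
  ]
}}

```text
clock: 10.15
eef_pos: [0.4755, 0.0142, 0.2012]
tool_rot: [[-0.308, 0.951, 0.0], [0.951, 0.308, -0.0], [-0.0, 0.0, -1.0]]
contact_force: [0.1, -0.1, -0.5]
finger_gap: 1.002
```

```bash
python3 m.py; python3 - <<'E'
from h import *
np.set_printoptions(precision=4,suppress=True)
o=bot.get_obs();R=o["tool_rot"]
c=bot.capture("wrist");save(c,"w2")
W=cloud(c,o);X,Y,Z=[W[...,i] for i in range(3)]
hsv=cv2.cvtColor(c["image"],cv2.COLOR_RGB2HSV);h,s,v=[hsv[...,i].astype(int) for i in range(3)]
red=((h<8)|(h>172))&(s>120)
for n,m in(("paddle",red&(Z>.1)&(Z<.115)&(Y>-.1)),("block",(Z>.07)&(Z<.095)&~red&(X<.54)&(X>.4)&(abs(Y)<.09)&(s<120))):
    P=W[m][:,:2].astype(np.float32)
    if len(P)>10:
        r=cv2.minAreaRect(P*1000);print(n,len(P),r)
        d=np.r_[np.array(r[0])/1000,o["eef_pos"][2]]-o["eef_pos"];print("tool delta",R.T@d,o["finger_gap"])
E
```

```text
10.15 [0.4755 0.0142 0.2012] [ 0.0693 -0.149  -0.4746] 1.0021818794991304
rim 646 ((446.89447021484375, 312.861328125), (170.90403747558594, 141.81373596191406), 0.3981707692146301)
floor 4615 ((448.53582763671875, 319.8694152832031), (176.7545623779297, 155.30992126464844), 0.4285925030708313)
paddle 898 ((633.378662109375, 66.03335571289062), (10.800921440124512, 58.41001892089844), 18.455856323242188)
tool delta [0.0007 0.1662 0.    ] 0.9989666980339598
block 2625 ((470.9419860839844, 16.547916412353516), (29.89641761779785, 89.38107299804688), 18.41100311279297)
tool delta [ 0.0036 -0.0036 -0.    ] 0.9989666980339598
```

View pics/w2.png

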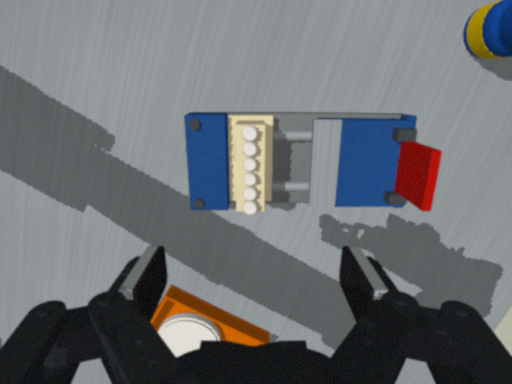

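The jaw is open (the paddle moved about 49 mm, now near pixel 418,175), and the block is still seated (250,170). I'll descend over the block and grip.

Emit:
{"op": "drive_tool", "data": {
  "plan": [
    {"dx": 0.0036, "dy": -0.0036, "dz": 0.0185, "roll": 0, "grip": 1},
    {"dx": 0, "dy": 0, "dz": 0.0185, "roll": 0, "grip": 1},
    {"dx": 0, "dy": 0, "dz": 0.0185, "roll": 0, "grip": 1},
    {"dx": 0, "dy": 0, "dz": 0.0185, "roll": 0, "grip": 1},
    {"dx": 0, "dy": 0, "dz": 0.0185, "roll": 0, "grip": 1},
    {"dx": 0, "dy": 0, "dz": 0.0185, "roll": 0, "grip": 1},
    {"dx": 0, "dy": 0, "dz": 0.0185, "roll": 0, "grip": 1},
    {"dx": 0, "dy": 0, "dz": 0.0185, "roll": 0, "grip": 1}
  ]
}}

```text
clock: 11.25
eef_pos: [0.4713, 0.0165, 0.0526]
tool_rot: [[-0.308, 0.951, 0.0], [0.951, 0.308, 0.0], [-0.0, 0.001, -1.0]]
contact_force: [-0.8, -0.5, 0.9]
finger_gap: 1.0
```

Emit:
{"op": "drive_tool", "data": {
  "plan": [
    {"dx": 0, "dy": 0, "dz": 0, "roll": 0, "grip": -1},
    {"dx": 0, "dy": 0, "dz": 0, "roll": 0, "grip": -1},
    {"dx": 0, "dy": 0, "dz": 0, "roll": 0, "grip": -1},
    {"dx": 0, "dy": 0, "dz": 0, "roll": 0, "grip": -1},
    {"dx": 0, "dy": 0, "dz": 0, "roll": 0, "grip": -1},
    {"dx": 0, "dy": 0, "dz": 0, "roll": 0, "grip": -1},
    {"dx": 0, "dy": 0, "dz": 0, "roll": 0, "grip": -1},
    {"dx": 0, "dy": 0, "dz": 0, "roll": 0, "grip": -1}
  ],
  "force": 60
}}

```text
clock: 12.25
eef_pos: [0.4717, 0.0166, 0.0539]
tool_rot: [[-0.308, 0.951, 0.002], [0.951, 0.308, 0.0], [-0.001, 0.002, -1.0]]
contact_force: [-1.2, 0.3, 5.9]
finger_gap: 0.131
```

The reported gap of 0.131 is smaller than 30 mm should give (0.35), so I'll look before lifting.

```bash
python3 - <<'E'
from h import *
o=bot.get_obs();print(o["eef_pos"],o["contact_force"],o["finger_gap"])
c=bot.capture("side");a=c["image"][130:270,120:320]
w=bot.capture("wrist")["image"]
cv2.imwrite("pics/g1.png",np.vstack([cv2.resize(a,(420,294),interpolation=2),cv2.resize(w,(420,300))])[:,:,::-1])
E
```

```text
[0.47168949 0.01657488 0.053896  ] [-1.15833118  0.25563179  5.93257705] 0.13071147432227886
```

View pics/g1.png

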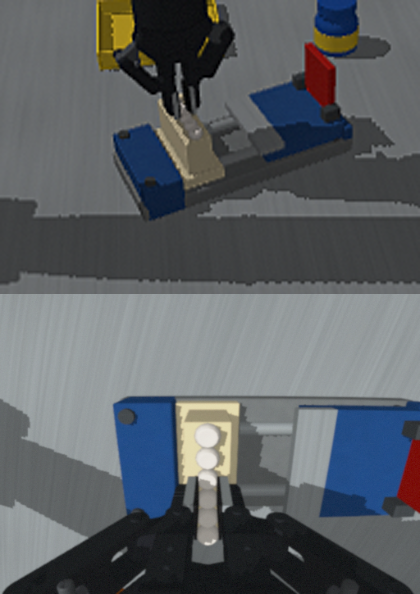

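The fingers appear to hold the crowns, with their tips on the body's top, not its sides. I'll measure this with depth.

```bash
python3 - <<'E'
from h import *
np.set_printoptions(precision=3,suppress=True,linewidth=160)
a=np.radians(18);E=np.array([[np.cos(a),np.sin(a)],[-np.sin(a),np.cos(a)]])
o=bot.get_obs()
for n in("side","wrist"):
    c=bot.capture(n);W=cloud(c,o if n=="wrist" else None);L=(W[...,:2]-[.4717,.0167])@E.T;x,y,z=L[...,0],L[...,1],W[...,2]
    img=c["image"].astype(int);dark=(img.max(2)<90)|((img.max(2)-img.min(2))<12)
    iv=(img[...,0]-img[...,2]>15)&(abs(x)<.04)&(abs(y)<.06)&(z>.02)
    for lo in np.arange(.03,.1,.005):
        m=iv&(z>=lo)&(z<lo+.005)
        d=dark&(abs(x)<.06)&(abs(y)<.015)&(z>=lo)&(z<lo+.005)
        f=lambda v,m: np.percentile(v[m],[3,97]) if m.sum()>5 else None
        print(n,"%.3f"%lo,"ivory",m.sum(),f(x,m),f(y,m)," dark",d.sum(),f(x,d),f(y,d))
E
```

```text
side 0.030 ivory 153 [-0.023  0.022] [-0.051  0.04 ]  dark 3 None None
side 0.035 ivory 45 [-0.023  0.019] [-0.05   0.038]  dark 0 None None
side 0.040 ivory 33 [-0.017  0.012] [-0.046  0.036]  dark 45 [-0.058 -0.028] [-0.014  0.014]
side 0.045 ivory 40 [-0.016  0.013] [-0.046  0.036]  dark 12 [-0.058 -0.029] [-0.015  0.012]
side 0.050 ivory 35 [-0.016  0.011] [-0.046  0.035]  dark 0 None None
side 0.055 ivory 42 [-0.017  0.011] [-0.046  0.025]  dark 0 None None
side 0.060 ivory 35 [-0.016  0.012] [-0.046  0.038]  dark 0 None None
side 0.065 ivory 41 [-0.016  0.013] [-0.046  0.034]  dark 0 None None
side 0.070 ivory 38 [-0.016  0.011] [-0.046  0.04 ]  dark 0 None None
side 0.075 ivory 110 [-0.016  0.012] [-0.046  0.039]  dark 4 None None
side 0.080 ivory 8 [-0.015  0.012] [-0.043  0.   ]  dark 1 None None
side 0.085 ivory 4 None None  dark 39 [-0.012  0.01 ] [-0.014  0.005]
side 0.090 ivory 0 None None  dark 20 [-0.016  0.016] [-0.011  0.008]
side 0.095 ivory 2 None None  dark 24 [-0.02   0.016] [-0.011  0.004]
side 0.100 ivory 1 None None  dark 25 [-0.02   0.017] [-0.011  0.008]
wri
[... 517 characters left out ...]
0.014] [0.044 0.045]  dark 0 None None
wrist 0.065 ivory 120 [-0.014  0.013] [0.044 0.045]  dark 0 None None
wrist 0.070 ivory 115 [-0.014  0.013] [0.044 0.045]  dark 0 None None
wrist 0.075 ivory 2317 [-0.015  0.014] [-0.003  0.045]  dark 3 None None
wrist 0.080 ivory 261 [-0.014  0.014] [-0.018  0.044]  dark 23 [-0.006  0.005] [-0.004  0.013]
wrist 0.085 ivory 199 [-0.009  0.007] [0.002 0.045]  dark 599 [-0.006  0.005] [-0.012  0.013]
wrist 0.090 ivory 21 [-0.016  0.016] [-0.013  0.025]  dark 351 [-0.017  0.016] [-0.011  0.012]
wrist 0.095 ivory 13 [-0.012  0.005] [-0.007  0.012]  dark 308 [-0.018  0.018] [-0.008  0.012]
wrist 0.100 ivory 1 None None  dark 307 [-0.018  0.018] [0.006 0.012]
```

Both cameras put the fingertips at z≈0.08, about 26 mm short of the reported TCP, so the pads closed on the crowns. I'll open, then measure the tips and the gripper body before going deeper.

Emit:
{"op": "drive_tool", "data": {
  "plan": [
    {"dx": 0, "dy": 0, "dz": 0, "roll": 0, "grip": 1},
    {"dx": 0, "dy": 0, "dz": 0, "roll": 0, "grip": 1},
    {"dx": 0, "dy": 0, "dz": 0, "roll": 0, "grip": 1},
    {"dx": 0, "dy": 0, "dz": 0, "roll": 0, "grip": 1},
    {"dx": 0, "dy": 0, "dz": 0, "roll": 0, "grip": 1},
    {"dx": 0, "dy": 0, "dz": 0, "roll": 0, "grip": 1},
    {"dx": 0, "dy": 0, "dz": 0, "roll": 0, "grip": 1},
    {"dx": 0, "dy": 0, "dz": 0, "roll": 0, "grip": 1}
  ]
}}

```text
clock: 13.45
eef_pos: [0.471, 0.0165, 0.0531]
tool_rot: [[-0.308, 0.951, 0.0], [0.951, 0.308, 0.0], [-0.0, 0.0, -1.0]]
contact_force: [0.3, 0.6, -0.3]
finger_gap: 0.998
```

```bash
cat > f.py <<'E'
from h import *
np.set_printoptions(precision=3,suppress=True,linewidth=160)
o=bot.get_obs();R=np.array(o["tool_rot"]);p=o["eef_pos"];print(p,o["contact_force"],o["finger_gap"])
for n in("side","wrist"):
    c=bot.capture(n);save(c,"f_"+n)
    W=cloud(c,o if n=="wrist" else None);L=(W-p)@R;x,y,z=[L[...,i] for i in range(3)]
    img=c["image"].astype(int);dark=(img.max(2)-img.min(2)<40)&(W[...,2]>.05)
    for lo in np.arange(-.12,.02,.01):
        m=dark&(z>=lo)&(z<lo+.01)&(abs(x)<.06)&(abs(y)<.08)
        if m.sum()>5: print(n,"tool z %.2f"%lo,m.sum(),"x",np.percentile(x[m],[3,97]),"y",np.percentile(y[m],[2,25,50,75,98]))
E
python3 f.py
```

```text
[0.471 0.017 0.053] [ 0.297  0.569 -0.3  ] 0.9983348429831012
side tool z -0.12 203 x [-0.017  0.014] y [-0.072 -0.036 -0.007  0.026  0.067]
side tool z -0.11 191 x [-0.017  0.012] y [-0.073 -0.043 -0.03   0.033  0.069]
side tool z -0.10 183 x [-0.013  0.011] y [-0.074 -0.055 -0.044  0.054  0.07 ]
side tool z -0.09 47 x [-0.013  0.001] y [-0.059 -0.051  0.042  0.047  0.061]
side tool z -0.08 56 x [-0.011  0.007] y [-0.057 -0.05   0.042  0.045  0.054]
side tool z -0.07 56 x [-0.011  0.008] y [-0.057 -0.053 -0.044  0.044  0.054]
side tool z -0.06 55 x [-0.011  0.011] y [-0.057 -0.05   0.042  0.044  0.055]
side tool z -0.05 15 x [-0.012  0.009] y [-0.05  -0.002  0.042  0.043  0.047]
side tool z -0.04 154 x [-0.044  0.039] y [-0.007 -0.004 -0.002  0.002  0.006]
side tool z -0.03 162 x [-0.046  0.042] y [-0.015 -0.013 -0.007  0.007  0.014]
side tool z -0.02 79 x [-0.047  0.037] y [-0.016 -0.015 -0.011  0.001  0.013]
side tool z -0.01 73 x [-0.046  0.037] y [-0.015 -0.015 -0.011  0.002  0.012]
side tool z -0.00 26 x [-0.046  0.036] y [-0.04  -0.015 -0.014 -0.001  0.012]
wrist tool z -0.12 
[... 322 characters left out ...]
551 x [-0.008  0.011] y [-0.055 -0.043  0.042  0.043  0.055]
wrist tool z -0.07 1444 x [-0.01   0.011] y [-0.055 -0.043 -0.042  0.043  0.055]
wrist tool z -0.06 1110 x [-0.01   0.011] y [-0.055 -0.043  0.042  0.043  0.055]
wrist tool z -0.05 301 x [-0.01   0.011] y [-0.047 -0.043  0.042  0.043  0.048]
wrist tool z -0.04 3704 x [-0.039  0.043] y [-0.006 -0.003  0.001  0.004  0.007]
wrist tool z -0.03 1961 x [-0.043  0.045] y [-0.013 -0.009  0.008  0.011  0.015]
wrist tool z -0.02 223 x [0.044 0.045] y [-0.012 -0.006  0.001  0.008  0.014]
wrist tool z -0.01 172 x [0.044 0.045] y [-0.013 -0.006  0.001  0.008  0.014]
wrist tool z -0.00 103 x [-0.038  0.046] y [-0.063 -0.058 -0.01   0.002  0.014]
```

When open, the real tips sit about 42 mm behind the reported TCP and swing forward as they close. The palm is about 0.11 m behind it, so I have room to go 28 mm deeper. Tips will be near z 0.055, clear of the jaw top at 0.045.

Emit:
{"op": "drive_tool", "data": {
  "plan": [
    {"dx": 0, "dy": 0, "dz": 0.007, "roll": 0, "grip": 1},
    {"dx": 0, "dy": 0, "dz": 0.007, "roll": 0, "grip": 1},
    {"dx": 0, "dy": 0, "dz": 0.007, "roll": 0, "grip": 1},
    {"dx": 0, "dy": 0, "dz": 0.007, "roll": 0, "grip": 1},
    {"dx": 0, "dy": 0, "dz": 0, "roll": 0, "grip": 1},
    {"dx": 0, "dy": 0, "dz": 0, "roll": 0, "grip": -1},
    {"dx": 0, "dy": 0, "dz": 0, "roll": 0, "grip": -1},
    {"dx": 0, "dy": 0, "dz": 0, "roll": 0, "grip": -1}
  ]
}}

```text
clock: 14.55
eef_pos: [0.4712, 0.0165, 0.0253]
tool_rot: [[-0.308, 0.951, 0.001], [0.951, 0.308, 0.0], [-0.0, 0.001, -1.0]]
contact_force: [-0.5, 0.2, -0.3]
finger_gap: 0.378
```

Emit:
{"op": "drive_tool", "data": {
  "plan": [
    {"dx": 0, "dy": 0, "dz": 0, "roll": 0, "grip": -1},
    {"dx": 0, "dy": 0, "dz": 0, "roll": 0, "grip": -1},
    {"dx": 0, "dy": 0, "dz": 0, "roll": 0, "grip": -1},
    {"dx": 0, "dy": 0, "dz": 0, "roll": 0, "grip": -1},
    {"dx": 0, "dy": 0, "dz": 0, "roll": 0, "grip": -1},
    {"dx": 0, "dy": 0, "dz": 0, "roll": 0, "grip": -1},
    {"dx": 0, "dy": 0, "dz": 0, "roll": 0, "grip": -1},
    {"dx": 0, "dy": 0, "dz": 0, "roll": 0, "grip": -1}
  ],
  "force": 60
}}

```text
clock: 15.55
eef_pos: [0.4714, 0.0166, 0.0255]
tool_rot: [[-0.308, 0.951, 0.001], [0.951, 0.308, 0.0], [-0.0, 0.001, -1.0]]
contact_force: [-0.3, 0.7, 5.3]
finger_gap: 0.339
```

```bash
python3 f.py | grep -v "tool z -0.1"; python3 - <<'E'
import cv2,numpy as np
a=cv2.imread("pics/f_side.png")[130:270,120:320];w=cv2.imread("pics/f_wrist.png")
cv2.imwrite("pics/g2.png",np.vstack([cv2.resize(a,(420,294)),cv2.resize(w,(420,300))]))
E
```

```text
[0.471 0.017 0.026] [-0.251  0.66   5.307] 0.3386745725465484
side tool z -0.09 145 x [-0.013  0.01 ] y [-0.047 -0.03   0.014  0.035  0.046]
side tool z -0.08 66 x [-0.013  0.006] y [-0.042 -0.026  0.015  0.022  0.042]
side tool z -0.07 154 x [-0.042  0.024] y [-0.028 -0.005 -0.001  0.004  0.023]
side tool z -0.06 189 x [-0.045  0.026] y [-0.028 -0.011 -0.006  0.011  0.023]
side tool z -0.05 101 x [-0.046 -0.002] y [-0.029 -0.017 -0.009  0.008  0.026]
side tool z -0.04 62 x [-0.046 -0.006] y [-0.024 -0.016 -0.009  0.002  0.013]
side tool z -0.03 35 x [-0.049 -0.007] y [-0.062 -0.016 -0.009  0.001  0.012]
wrist tool z -0.09 6054 x [-0.009  0.013] y [-0.047 -0.036 -0.015  0.036  0.047]
wrist tool z -0.08 1515 x [-0.005  0.014] y [-0.04  -0.022  0.016  0.024  0.04 ]
wrist tool z -0.07 5643 x [-0.031  0.043] y [-0.019 -0.004  0.     0.004  0.02 ]
wrist tool z -0.06 4099 x [-0.036  0.044] y [-0.025 -0.011  0.006  0.011  0.025]
wrist tool z -0.05 826 x [0.007 0.045] y [-0.027 -0.016  0.001  0.017  0.027]
wrist tool z -0.04 392 x [0.007 0.045] y [-0.021 -0.008  0.001  0.01   0.024]
wrist tool z -0.03 215 x [0.038 0.046] y [-0.064 -0.056 -0.006  0.004  0.013]
```

View pics/g2.png

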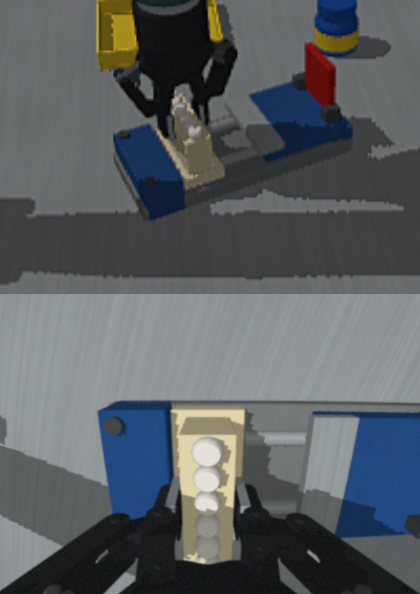

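The gap is now 0.339 (29 mm) and the fingers straddle the body. Lifting straight up.

Emit:
{"op": "drive_tool", "data": {
  "plan": [
    {"dx": 0, "dy": 0, "dz": -0.005, "roll": 0, "grip": -1},
    {"dx": 0, "dy": 0, "dz": -0.01, "roll": 0, "grip": -1},
    {"dx": 0, "dy": 0, "dz": -0.015, "roll": 0, "grip": -1},
    {"dx": 0, "dy": 0, "dz": -0.015, "roll": 0, "grip": -1},
    {"dx": 0, "dy": 0, "dz": -0.015, "roll": 0, "grip": -1},
    {"dx": 0, "dy": 0, "dz": -0.015, "roll": 0, "grip": -1},
    {"dx": 0, "dy": 0, "dz": -0.015, "roll": 0, "grip": -1},
    {"dx": 0, "dy": 0, "dz": -0.01, "roll": 0, "grip": -1}
  ]
}}

```text
clock: 16.65
eef_pos: [0.4706, 0.0163, 0.126]
tool_rot: [[-0.308, 0.951, -0.0], [0.951, 0.308, -0.0], [-0.0, -0.0, -1.0]]
contact_force: [0.4, -0.5, -4.0]
finger_gap: 0.341
```

```bash
python3 - <<'E'
from h import *
o=bot.get_obs();print(o["eef_pos"],o["contact_force"],o["finger_gap"],o["joint_positions"])
c=bot.capture("side");a=c["image"][90:290,100:340];w=bot.capture("wrist")["image"]
cv2.imwrite("pics/l1.png",np.vstack([cv2.resize(a,(420,350)),cv2.resize(w,(330,248))[:, :].repeat(1,0) if 0 else cv2.resize(w,(420,248))])[:,:,::-1])
E
```

```text
[0.47061214 0.01634753 0.12595826] [ 0.43111344 -0.47377023 -3.96659211] 0.3407484271978067 [  9.86561045  29.42901511 -21.66290428 118.77502274  18.46400851
  34.97010794  -6.5966668 ]
```

View pics/l1.png

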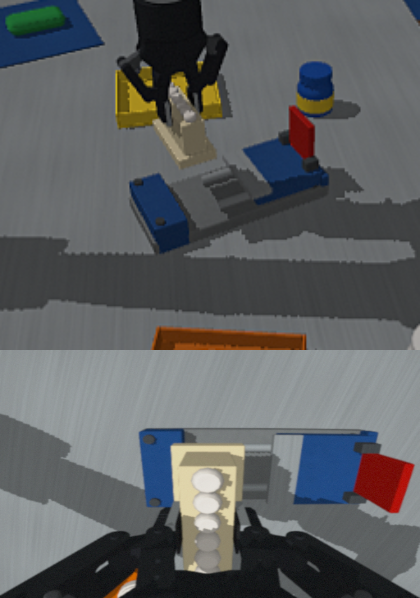

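The block is lifted level, centred over the vise in the side view. Moving over the yellow tray and turning it so its length lies along the tray's long side.

Emit:
{"op": "drive_tool", "data": {
  "plan": [
    {"dx": 0.02, "dy": 0.005, "dz": 0, "roll": 0, "grip": -1},
    {"dx": 0.04, "dy": 0.009, "dz": 0, "roll": 0, "grip": -1},
    {"dx": 0.043, "dy": 0.01, "dz": 0, "roll": 0, "grip": -1},
    {"dx": 0.043, "dy": 0.01, "dz": 0, "roll": 0, "grip": -1},
    {"dx": 0.043, "dy": 0.01, "dz": 0, "roll": 0, "grip": -1},
    {"dx": 0.043, "dy": 0.01, "dz": 0, "roll": 0, "grip": -1},
    {"dx": 0.037, "dy": 0.01, "dz": 0, "roll": 0, "grip": -1},
    {"dx": 0.02, "dy": 0.005, "dz": 0, "roll": 0, "grip": -1}
  ]
}}

```text
clock: 17.75
eef_pos: [0.4466, 0.3149, 0.1245]
tool_rot: [[-0.31, 0.951, -0.001], [0.951, 0.31, 0.0], [0.001, -0.001, -1.0]]
contact_force: [0.6, -0.1, -4.6]
finger_gap: 0.337
```

Emit:
{"op": "drive_tool", "data": {
  "plan": [
    {"dx": 0, "dy": 0, "dz": 0, "roll": -0.16, "grip": -1},
    {"dx": 0, "dy": 0, "dz": 0, "roll": -0.18, "grip": -1},
    {"dx": 0, "dy": 0, "dz": 0, "roll": -0.18, "grip": -1},
    {"dx": 0, "dy": 0, "dz": 0, "roll": -0.18, "grip": -1},
    {"dx": 0, "dy": 0, "dz": 0, "roll": -0.18, "grip": -1},
    {"dx": 0, "dy": 0, "dz": 0, "roll": -0.18, "grip": -1},
    {"dx": 0, "dy": 0, "dz": 0, "roll": -0.15, "grip": -1},
    {"dx": 0, "dy": 0, "dz": 0, "roll": -0.05, "grip": -1}
  ]
}}

```text
clock: 18.75
eef_pos: [0.4478, 0.3107, 0.1244]
tool_rot: [[-1.0, -0.003, -0.001], [-0.003, 1.0, -0.002], [0.001, -0.002, -1.0]]
contact_force: [-0.5, -0.2, -4.4]
finger_gap: 0.338
```

```bash
python3 m.py; python3 - <<'E'
from h import *
np.set_printoptions(precision=4,suppress=True)
o=bot.get_obs();print(o["contact_force"],o["joint_positions"])
c=bot.capture("side");save(c,"s3");W=cloud(c);X,Y,Z=[W[...,i] for i in range(3)]
img=c["image"].astype(int);hsv=cv2.cvtColor(c["image"],cv2.COLOR_RGB2HSV);h,s=hsv[...,0],hsv[...,1]
m=(h>12)&(h<35)&(s>30)&(s<110)&(abs(X-.447)<.1)&(abs(Y-.313)<.09)&(Z>.06)&(Z<.25)
print("ivory",m.sum(),np.percentile(W[m],[1,5,50,95,99],axis=0))
w=bot.capture("wrist")["image"]
cv2.imwrite("pics/p1.png",np.vstack([cv2.resize(c["image"][60:260,60:330],(420,311)),cv2.resize(w,(420,280))])[:,:,::-1])
E
```

```text
18.75 [0.4478 0.3107 0.1244] [-0.5228 -0.1579 -4.3683] 0.33830012928435266
paddle n 166 vise x range [0.1649 0.1682 0.1739] closed 0.115-0.125
rim 504 ((447.0771789550781, 312.4746398925781), (170.84866333007812, 140.7345428466797), 0.6280209422111511)
floor 3331 ((448.50970458984375, 311.09521484375), (176.5435333251953, 138.61602783203125), 0.9732786417007446)
[-0.7963 -0.8085 -3.4829] [-12.1646  38.3366 -39.95   107.363   33.2603  46.6748  20.4471]
ivory 728 [[0.3991 0.2826 0.1186]
 [0.4051 0.2847 0.1219]
 [0.4477 0.2954 0.1432]
 [0.4906 0.3055 0.1764]
 [0.4958 0.316  0.1781]]
```

View pics/p1.png

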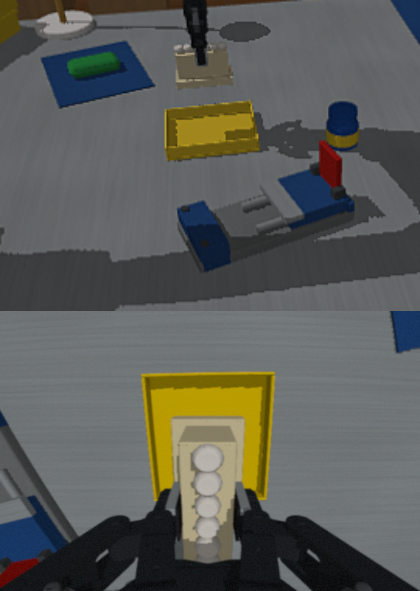

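The wrist view shows the block centred over the tray, its underside at about 0.119 m by depth, with the jaw still open. Lowering, slowly at the end.

Emit:
{"op": "drive_tool", "data": {
  "plan": [
    {"dx": 0, "dy": 0.001, "dz": 0.01, "roll": 0, "grip": -1},
    {"dx": 0, "dy": 0, "dz": 0.015, "roll": 0, "grip": -1},
    {"dx": 0, "dy": 0, "dz": 0.018, "roll": 0, "grip": -1},
    {"dx": 0, "dy": 0, "dz": 0.018, "roll": 0, "grip": -1},
    {"dx": 0, "dy": 0, "dz": 0.018, "roll": 0, "grip": -1},
    {"dx": 0, "dy": 0, "dz": 0.015, "roll": 0, "grip": -1},
    {"dx": 0, "dy": 0, "dz": 0.01, "roll": 0, "grip": -1},
    {"dx": 0, "dy": 0, "dz": 0.004, "roll": 0, "grip": -1}
  ]
}}

```text
clock: 19.9
eef_pos: [0.4475, 0.3137, 0.0165]
tool_rot: [[-1.0, -0.002, -0.0], [-0.002, 1.0, -0.0], [0.0, -0.0, -1.0]]
contact_force: [0.8, 0.2, -3.5]
finger_gap: 0.341
```

Emit:
{"op": "drive_tool", "data": {
  "plan": [
    {"dx": 0, "dy": 0, "dz": 0.001, "roll": 0, "grip": -1},
    {"dx": 0, "dy": 0, "dz": 0.001, "roll": 0, "grip": -1},
    {"dx": 0, "dy": 0, "dz": 0.001, "roll": 0, "grip": -1},
    {"dx": 0, "dy": 0, "dz": 0.001, "roll": 0, "grip": -1},
    {"dx": 0, "dy": 0, "dz": 0.001, "roll": 0, "grip": -1},
    {"dx": 0, "dy": 0, "dz": 0.001, "roll": 0, "grip": -1},
    {"dx": 0, "dy": 0, "dz": 0, "roll": 0, "grip": -1},
    {"dx": 0, "dy": 0, "dz": 0, "roll": 0, "grip": -1}
  ]
}}

```text
clock: 20.9
eef_pos: [0.4476, 0.3138, 0.0111]
tool_rot: [[-1.0, -0.002, -0.0], [-0.002, 1.0, 0.0], [0.0, 0.0, -1.0]]
contact_force: [0.3, 0.4, -3.0]
finger_gap: 0.338
```

Emit:
{"op": "drive_tool", "data": {
  "plan": [
    {"dx": 0, "dy": 0, "dz": 0.001, "roll": 0, "grip": -1},
    {"dx": 0, "dy": 0, "dz": 0.0005, "roll": 0, "grip": -1},
    {"dx": 0, "dy": 0, "dz": 0.0005, "roll": 0, "grip": -1},
    {"dx": 0, "dy": 0, "dz": 0.0005, "roll": 0, "grip": -1},
    {"dx": 0, "dy": 0, "dz": 0, "roll": 0, "grip": -1},
    {"dx": 0, "dy": 0, "dz": 0, "roll": 0, "grip": -1},
    {"dx": 0, "dy": 0, "dz": 0, "roll": 0, "grip": -1},
    {"dx": 0, "dy": 0, "dz": 0, "roll": 0, "grip": -1}
  ]
}}

```text
clock: 21.9
eef_pos: [0.4477, 0.3138, 0.0095]
tool_rot: [[-1.0, -0.002, 0.001], [-0.002, 1.0, -0.0], [-0.001, -0.0, -1.0]]
contact_force: [-1.7, -1.5, 7.5]
finger_gap: 0.339
```

The block is on the floor: the vertical force went from −3 to +7.5 N at the expected height. Releasing and retreating upward.

Emit:
{"op": "drive_tool", "data": {
  "plan": [
    {"dx": 0, "dy": 0, "dz": 0, "roll": 0, "grip": 0.2},
    {"dx": 0, "dy": 0, "dz": 0, "roll": 0, "grip": 0.6},
    {"dx": 0, "dy": 0, "dz": 0, "roll": 0, "grip": 1},
    {"dx": 0, "dy": 0, "dz": 0, "roll": 0, "grip": 1},
    {"dx": 0, "dy": 0, "dz": 0, "roll": 0, "grip": 1},
    {"dx": 0, "dy": 0, "dz": 0, "roll": 0, "grip": 1},
    {"dx": 0, "dy": 0, "dz": 0, "roll": 0, "grip": 1},
    {"dx": 0, "dy": 0, "dz": 0, "roll": 0, "grip": 1}
  ]
}}

```text
clock: 22.9
eef_pos: [0.4477, 0.3138, 0.0086]
tool_rot: [[-1.0, -0.002, 0.0], [-0.002, 1.0, 0.0], [-0.0, 0.0, -1.0]]
contact_force: [0.7, 1.0, -0.0]
finger_gap: 1.001
```

Emit:
{"op": "drive_tool", "data": {
  "plan": [
    {"dx": 0, "dy": 0, "dz": -0.01, "roll": 0, "grip": 1},
    {"dx": 0, "dy": 0, "dz": -0.02, "roll": 0, "grip": 1},
    {"dx": 0, "dy": 0, "dz": -0.03, "roll": 0, "grip": 1},
    {"dx": 0, "dy": 0, "dz": -0.03, "roll": 0, "grip": 1},
    {"dx": 0, "dy": 0, "dz": -0.03, "roll": 0, "grip": 1},
    {"dx": 0, "dy": 0, "dz": -0.03, "roll": 0, "grip": 1},
    {"dx": 0, "dy": 0, "dz": -0.03, "roll": 0, "grip": 1},
    {"dx": 0, "dy": 0, "dz": 0, "roll": 0, "grip": 1}
  ]
}}

```text
clock: 23.9
eef_pos: [0.4486, 0.3151, 0.1914]
tool_rot: [[-1.0, -0.002, 0.004], [-0.002, 1.0, 0.003], [-0.004, 0.003, -1.0]]
contact_force: [0.3, -0.7, -0.6]
finger_gap: 1.0
```

```bash
python3 m.py; python3 - <<'E'
from h import *
np.set_printoptions(precision=4,suppress=True)
o=bot.get_obs();print(o["contact_force"])
ims=[]
for n in("side","wrist"):
    c=bot.capture(n);ims.append(c["image"]);W=cloud(c,o if n=="wrist" else None);X,Y,Z=[W[...,i] for i in range(3)]
    m=(abs(X-.447)<.07)&(abs(Y-.313)<.05)&(Z>.055)&(Z<.085)
    P=W[m];r=cv2.minAreaRect((P[:,:2]*1000).astype(np.float32));print(n,r,np.percentile(P[:,2],[5,50,95]))
    t=m&(Z>.058)&(Z<.068);A=np.c_[W[t][:,:2]-[.447,.313],np.ones(t.sum())];print("top plane",np.linalg.lstsq(A,W[t][:,2],rcond=None)[0])
    for k,z in(("white_jar",0),("blue_jar",0),("disc",.004),("orange_tray",0)):
        for q in bot.landmark_of(k,c)[:1]: print(k,q["p"],atz(c,np.array(q["position"])*[512,384],z,o))
cv2.imwrite("pics/e1.png",np.vstack([cv2.resize(ims[0],(400,300)),cv2.resize(ims[1],(400,300))])[:,:,::-1])
E
```

```text
23.9 [0.4486 0.3151 0.1914] [ 0.2762 -0.718  -0.5509] 0.999674475715501
paddle n 167 vise x range [0.1649 0.1684 0.1741] closed 0.115-0.125
rim 594 ((447.11090087890625, 312.93780517578125), (170.48060607910156, 141.50128173828125), 0.8305894136428833)
floor 3108 ((448.4229736328125, 318.57373046875), (176.717529296875, 153.34141540527344), 0.6795524954795837)
[-0.4563 -0.1641 -0.1707]
side ((446.9889221191406, 311.8457946777344), (89.57298278808594, 33.05015182495117), 0.6654966473579407) [0.0567 0.0635 0.0731]
top plane [-0.0017  0.1574  0.0636]
white_jar 0.62 [ 0.7097 -0.3175  0.    ]
blue_jar 0.61 [0.688  0.2437 0.    ]
disc 0.94 [ 0.4683 -0.2828  0.004 ]
orange_tray 0.75 [ 0.4873 -0.2931  0.    ]
wrist ((449.1870422363281, 314.6428527832031), (88.75154113769531, 30.049606323242188), 0.09645640850067139) [0.0641 0.0659 0.0763]
top plane [0.0043 0.0039 0.0652]
blue_jar 0.6 [0.6982 0.2415 0.    ]
```

View pics/e1.png

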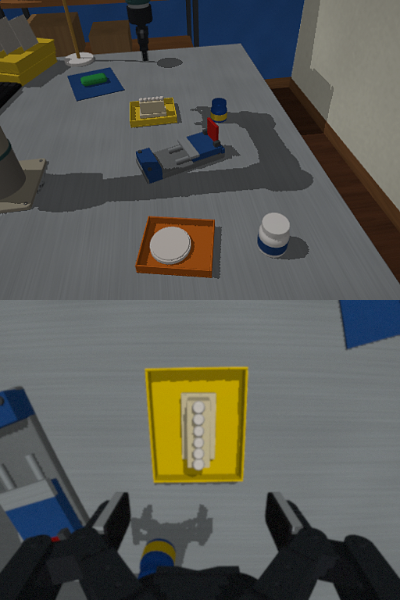

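The block stands upright and centred in the yellow tray. Its top is level at 0.063–0.065 m (0.063 expected), and the gripper is clear of everything.

```bash
python3 -c "
from cell import bot
print(bot.job_done())"
```

```text
the job is handed in; nothing more can be done
None
```

I opened the vise jaw to its stop, lifted the block out and set it upright on the yellow tray's floor, turned to lie along the tray's long side. I handed the job in at about 24 s of the 54 s allowed; it reported no verdict.

**First grasp failed:** the pads closed on the crowns instead of the body. By depth, the real fingertips sit roughly 28–42 mm short of the reported TCP, depending on the opening. I opened, went 28 mm deeper and gripped the body. The opening then read 29 mm, against the body's 30 mm. The block stayed seated throughout.

**Last checks before handing in:**
- **Jaw:** the paddle face measured at about 0.165 m along the vise, which is fully open.
- **Block position:** it is within about 2 mm of the tray's middle.
- **Block level:** its top is at 0.063–0.065 m (0.063 expected). The wrist camera's plane fit is level to about 0.004 rad. The side camera's fit gave a 0.157 slope; I put that down to points from the block's side face and did not use it.
- **Tray:** it has not moved.
- **Orange tray, disc and jars:** they show where they were at the start, within the detectors' roughly 1 cm scatter.
- **Gripper:** it is open and well above the block, with no contact force.

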